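Tip the ticket pad down and shut the cash box for the night

ROBOT

A 7-joint arm with a two-finger parallel gripper is mounted at the origin on a cart in front of the work surface, level with it; the furniture and walls round the work are solid. World frame = base frame: x ahead of the robot, y to its left, z up, the work surface at z = 0. Lengths are in m, angles in rad, forces in N, time in s.
With the tool pointing down it reaches from about 0.35 to 0.9 m from the base axis. Payload 7.2 kg.
Tool frame: the origin (TCP) lies at the very end of the fingers, on their centre line; the grasp point (between the pads) lies 19 mm behind it; x points along the fingers, z is the direction in which the jaws open and shut, and the axes are right-handed (so a half turn about x gives the same grasp; the last joint's range is limited). The gripper opens to 85 mm and grips with 20 to 120 N. Pads are 22 mm wide; open, the fingers measure 114 mm over their backs; the gripper's body (76 mm by 85 mm) begins 54 mm behind the grasp point. The pads swing forward as they close: fully open they stand 13 mm farther back than shut.
Start: joints at [-1.328, 0.411, -0.013, 1.596, 0.006, 1.134, -0.082], TCP at [0.191, 0.595, 0.231] pointing down, gripper open.
Joint ranges: [-2.95, 2.95], [-0.29, 1.99], [-1.47, 1.44], [0.14, 2.54], [-1.03, 4.17], [0.13, 1.85], [-2.86, 2.86]. Speed limits (rad/s): [2.39, 2.39, 3.01, 3.01, 3.14, 3.14, 3.14].

INTERFACE

Orientations are given as a unit quaternion [x, y, z, w].
In Python, from station import arm gives the robot as it stands.
- The arm moves only by the tool servo_tool, never from a script. Its argument "rows" is one flat list of numbers, 7 for each row, row after row: the shift along the tool's x, y, z in cm, then the turn, a rotation vector about the tool's x, y, z in degrees, then the opening, from 0 (shut) to 1 (fully open). A call has 1 to 5 rows; each row shifts and turns the commanded pose from where the row before left it, along the tool's axes as they then stand; what a row does not reach is not made up. A row lasts 1/10 s, in which the tool goes at most 50 mm and 8.59 degrees, less where a joint would pass 70% of its speed; a pose out of reach is approached as far as the arm can. A call with a gripper value outside its range is refused whole. The fingers move at their own pace and stop on an object; "force" is the grip in N (left out, the last holds). Time passes only in rows, so rows that do not move let the fingers close. It gives the time, the measured TCP pose, the force and the opening at its end, in the units of the state.
- arm.get_state(): the state, without advancing time (a new reading comes with each control period).
- arm.camera(name): name is "scene" or "top"; returns the picture (420x560x3 uint8, blue, green, red); there is no depth.
- arm.camera_info(name): a dict with "fx", "fy", "cx", "cy" (pixels), "T" (4x4, takes a point from camera to world coordinates). Camera axes: x right, y down, z forward; pixel columns grow to the right and rows downward; lengths in m; the calibration is good to about 2 mm. A picture is of the moment at which its call begins. camera_info takes no time and is no camera call.
- arm.close_job(): hands the job in, once; it reports no verdict.
Trained networks look in the newest picture that a camera, given by its name, has taken for a name from the list of things; names that differ only in an ending like _2 or _b are one class to them, and where a whole thing is asked for, a point or a joint stands for the part that bears it (a point fixed in the world has none). Each returns a list of dicts, best first, with "conf" (0 to 1); they miss things now and then, are a little off and sometimes report something else, mostly with a low value. They report only what shows in the picture. A call takes as long as a camera call.
- arm.recognise(thing, camera): "point" ([column, row] in pixels, amid what is visible of it).
- arm.outline_of(thing, camera): "region" (420x560 bool, what is visible of it) and "point" ([column, row] in pixels, amid what is visible of it).
- arm.spot_point(thing, camera): "point" ([column, row] in pixels: a listed point, or the origin of a listed thing).
The state is a dict: "time_s": time; "joint_positions": joint angles; "dq": joint speeds; "joint_efforts": joint torques, N m; "eef_pos": TCP position; "tool_rot": TCP orientation; "force": force on the tool from outside, world axes, zero at the start; "wrist_torque": the same for the moment, N m; "width": finger opening in m.
Only numpy, scipy, OpenCV 4.12 (cv2) and the standard library are available. Lean on these libraries where they do the work, as an engineer would, in place of code of your own. Each camera call takes 0.05 s, during which the arm holds its last target.

TASK

We are closing up, and the yellow ticket pad stands on end in the front compartment of the open cash box, in the way of the lid. Gently push the pad over with your fingertips so that it lies flat in that compartment, then push the lid over from behind so that it drops fully shut; only push, do not pinch or pick up the pad, and leave the things round the box alone. Finish while holding the lid down: keep the fingertips pressing lightly on the middle of its front, just above the lock, so that I can turn the key.

Things in the scene. Friction and masses are not known exactly. Their poses are not given: they have to be found in the camera images.
- cash_box: dark grey steel cash box, 159 x 204 x 70 mm without the bail handle, does not slide. Origin: centre of its underside. x points from the lock side (front, nearest the robot) to the hinge side, y to the left, z up. Its walls are 2 mm thick and 58 mm high, the floor 2 mm. Inside, a low partition (28 mm high, 9 mm behind the centre) divides it into a front compartment, 82 mm deep and 197 mm wide with some bank notes (3 mm thick) in it, and four coin cups at the back
- cash_box_lid (a joint): lid angle: 0 shut, 1.83 wide open, leaning back against its stop. The hinge lies along the box's y at x = +78 mm, z = 60 mm of the box. The lid is 204 mm wide, has an 18 mm skirt, weighs 0.3 kg and reaches 156 mm from the hinge; the slightly stiff hinge (0.07 N m) lets the lid stay where it is left while nearly upright (about 1.3 to 1.83); pushed farther over, below about 1.2, it falls shut by itself. A bail handle lies on the middle of the lid's outside, 10 mm high
- lid_edge (a point): middle of the lid's free edge, on the outer face of the lid (side opposite the hinge; above the lock when shut). Its frame is the box's when the lid is shut and turns with the lid: z points out of the lid's outer face
- lid_front (a point): point on the lid's outer face, 20 mm in from the middle of the free edge: where to press when shut (then 70 mm above the counter). Frame as for lid_edge
- pad_centre (a point): centre of the loose yellow ticket pad, 131 x 69 x 12 mm, about 70 g. Own x runs along its 131 mm, y along its 69 mm, z out of its face. It stands on its short end at the right (-y) end of the front compartment and leans some 12 degrees to the right over the box's right end wall, its face (z) to the right; pushed left at its upper part past upright it falls by itself and lies along the compartment, face up
- pad_top (a point): middle of the pad's upper end as it stands (half-way through its thickness), about 130 mm above the counter
- rubber_stamp: rubber stamp standing at the left of the box, 26 x 40 x 67 mm, black knob on a wooden block; origin under its centre. To be left alone
- ink_pad: dark blue ink pad tin, 58 x 92 x 18 mm, left front; origin under its centre. To be left alone
- key_tag: two keys on a yellow tag lying right of the box, towards the robot, 43 x 100 x 5 mm; origin under its centre. To be left alone
- pole_foot (a point): foot of a fixed grey garment hook stand at the far left, on a 130 x 150 mm plate: an upright pole 12 mm thick and 640 mm high, whose bent hook reaches 120 mm from it towards the robot's left front at 500 to 640 mm height. Nothing to do there; swing the arm past it on the robot's side, close to the base
- receipt_roll: white paper roll standing at the right of the box, 60 mm across, 57 mm high; origin under its centre. To be left alone

How it is judged:
By the outcome, as a careful person would: the job done as asked, in the order asked, and still so for the second after the job is handed in, while the arm keeps its last pose, push and grip.
It also fails if it takes over 58 s, if anything falls off the work surface, if the arm or the gripper's body presses on something with over 40 N, if the wrist force passes 120 N, or if a joint passes its speed limit or range.

## Working session

There is one attempt and no reset: what is moved stays moved. The work goes in short steps, Python scripts to look and compute and a tool call to move; the robot and the scene stay as the last step left them, time stands still between calls to the robot, and variables do not carry over. Pictures are saved under pics/ and viewed, and the job is handed in when it is done.

Besides the shell and the picture viewer there is one more tool, called after ">>>" as name(argument=value, ...) on one line, values as JSON. servo_tool: Moves the arm, as the interface text tells. Its arguments: {"type":"object","properties":{"rows":{"type":"array","items":{"type":"number"}},"force":{"type":"number"}},"required":["rows"]}

```bash
ls; mkdir -p pics
python3 - <<'E'
from station import arm
import cv2,numpy as np
np.set_printoptions(precision=4,suppress=True)
print(arm.get_state())
for c in("scene","top"):
    cv2.imwrite(f"pics/{c}0.png",arm.camera(c)); i=arm.camera_info(c); print(c,i)
    for t in ["cash_box","lid_edge","lid_front","pad_centre","pad_top","rubber_stamp","ink_pad","key_tag","pole_foot","receipt_roll"]:
        r=arm.spot_point(t,c); print(t,[(np.array(q["point"]),round(q["conf"],2)) for q in r[:2]])
E
```

```text
pics
{'time_s': 0.0, 'joint_positions': array([-1.3282,  0.4119, -0.0127,  1.5971,  0.0056,  1.1343, -0.0822]), 'dq': array([-0.0009,  0.001 , -0.0001,  0.0011, -0.0008,  0.0009,  0.0013]), 'joint_efforts': array([ -0.0005, -60.061 ,   0.6819, -29.9407,   0.0138,   0.0108,
         0.    ]), 'eef_pos': array([0.191 , 0.5946, 0.2304]), 'tool_rot': array([-0.417 ,  0.5718,  0.4162,  0.5709]), 'force': array([0.0928, 0.092 , 0.3289]), 'wrist_torque': array([ 0.0145, -0.0251,  0.0465]), 'width': 0.08558841847717126}
scene {'fx': 444.37765646869593, 'fy': 444.37765646869593, 'cx': 285.64087989634214, 'cy': 208.38346698819493, 'T': array([[ 0.5709, -0.6211,  0.5369, -0.058 ],
       [-0.821 , -0.4386,  0.3655, -0.5261],
       [ 0.0085, -0.6495, -0.7603,  0.9186],
       [ 0.    ,  0.    ,  0.    ,  1.    ]])}
cash_box [(array([282.9, 224. ]), 0.78)]
lid_edge [(array([295.6, 136.9]), 0.83), (array([281. , 224.9]), 0.28)]
lid_front [(array([298.2, 142.2]), 0.6)]
pad_centre [(array([312.9, 225.4]), 0.69)]
pad_top [(array([316.8, 213.5]), 0.72)]
rubber_stamp [(array([196.5, 202.4]), 0.52)]
in
[... 240 characters left out ...]
, 'T': array([[-0.009 , -0.9885,  0.151 ,  0.3335],
       [-0.9999,  0.0099,  0.0054, -0.1549],
       [-0.0068, -0.1509, -0.9885,  1.256 ],
       [ 0.    ,  0.    ,  0.    ,  1.    ]])}
cash_box [(array([263.6, 203.9]), 0.85)]
lid_edge [(array([254.1, 153.9]), 0.94)]
lid_front [(array([254.8, 158.8]), 0.64), (array([297.9, 203.9]), 0.2)]
pad_centre [(array([299. , 203.6]), 0.55)]
pad_top [(array([302.4, 197.9]), 0.83), (array([369.1, 206.4]), 0.46)]
rubber_stamp [(array([299.8, 195.5]), 0.7), (array([194.3, 226.5]), 0.43)]
ink_pad [(array([181.2, 252.6]), 0.86), (array([299. , 199.6]), 0.42)]
key_tag [(array([365.1, 255.6]), 0.48)]
pole_foot []
receipt_roll [(array([369.7, 204.2]), 0.73)]
```

View pics/scene0.png

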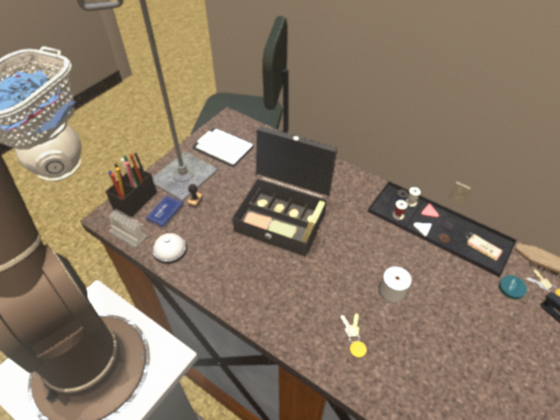

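View pics/top0.png

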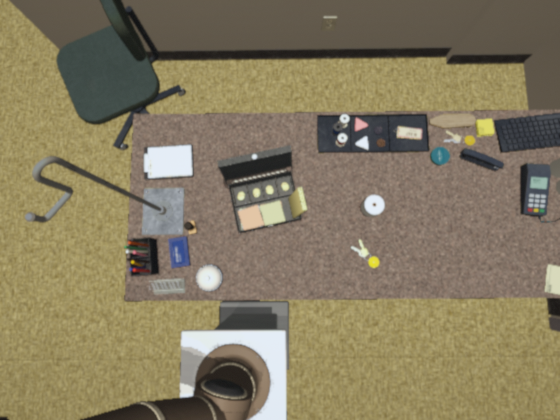

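```bash
cat > h.py <<'E'
import numpy as np,cv2
from station import arm
np.set_printoptions(precision=4,suppress=True)
I={c:arm.camera_info(c) for c in("scene","top")}
def ray(c,p):
    i=I[c];d=i["T"][:3,:3]@np.array([(p[0]-i["cx"])/i["fx"],(p[1]-i["cy"])/i["fy"],1]);return i["T"][:3,3],d/np.linalg.norm(d)
def onz(c,p,z):
    o,d=ray(c,p);return o+d*(z-o[2])/d[2]
def tri(a,b):
    A=0;B=0
    for c,p in(("scene",a),("top",b)):
        o,d=ray(c,p);M=np.eye(3)-np.outer(d,d);A=A+M;B=B+M@o
    x=np.linalg.solve(A,B)
    return x,[np.linalg.norm((np.eye(3)-np.outer(d,d))@(x-o)) for o,d in(ray("scene",a),ray("top",b))]
def proj(c,X):
    i=I[c];q=i["T"][:3,:3].T@(np.asarray(X)-i["T"][:3,3]);return np.array([q[0]/q[2]*i["fx"]+i["cx"],q[1]/q[2]*i["fy"]+i["cy"]])
E
python3 - <<'E'
from h import *
for n,a,b in [("box",(282.9,224),(263.6,203.9)),("lid_edge",(295.6,136.9),(254.1,153.9)),("lid_front",(298.2,142.2),(254.8,158.8)),("padc",(312.9,225.4),(299,203.6)),("padtop",(316.8,213.5),(302.4,197.9)),("ink",(163.5,211.1),(181.2,252.6)),("stamp",(196.5,202.4),(194.3,226.5)),("key",(353.4,334.2),(365.1,255.6)),("roll",(393.4,292.4),(369.7,204.2))]:
    print(n,*tri(a,b),onz("scene",a,0),onz("top",b,0))
a=cv2.imread("pics/scene0.png")[110:270,210:360];cv2.imwrite("pics/sc.png",cv2.resize(a,None,fx=5,fy=3.75*1.0*1,interpolation=2) if 0 else cv2.resize(a,(562,600),interpolation=2))
a=cv2.imread("pics/top0.png")[140:240,210:320];cv2.imwrite("pics/tc.png",cv2.resize(a,(660,600),interpolation=2))
E
```

```text
box [ 0.5467 -0.0982 -0.0142] [np.float64(0.006691009396602408), np.float64(0.0066910093966025775)] [ 0.542  -0.1096  0.    ] [ 0.54   -0.0938  0.    ]
lid_edge [ 0.6418 -0.0777  0.2133] [np.float64(0.0013210213050493962), np.float64(0.0013210213050493624)] [ 0.8521  0.0591 -0.    ] [ 0.7059 -0.0631  0.    ]
lid_front [ 0.6347 -0.0834  0.2034] [np.float64(0.00452771266672713), np.float64(0.004527712666727192)] [0.8359 0.0384 0.    ] [ 0.6894 -0.0654  0.    ]
padc [ 0.5281 -0.2052  0.0779] [np.float64(0.0016565349567716455), np.float64(0.0016565349567717665)] [ 0.5837 -0.1768  0.    ] [ 0.5398 -0.2072  0.    ]
padtop [ 0.5362 -0.2115  0.1196] [np.float64(0.0011107583266708292), np.float64(0.0011107583266709057)] [ 0.6242 -0.1634  0.    ] [ 0.5583 -0.2184  0.    ]
ink [0.3848 0.1629 0.019 ] [np.float64(0.0020817401439776496), np.float64(0.002081740143977639)] [0.3927 0.179  0.    ] [0.3872 0.1663 0.    ]
stamp [ 0.4688  0.128  -0.0016] [np.float64(0.001018734253419413), np.float64(0.0010187342534193026)] [0.4673 0.1276 0.    ] [0.4694 0.1269 0.    ]
key [ 0.3736 -0.4122  0.0073] [np.float64(0.002225943591452855), np.float64(0.0022259435914529584)] [ 0.3785 -0.413  -0.    ] [ 0.3725 -0.4118  0.    ]
roll [ 0.5388 -0.4376 -0.0229] [np.float64(0.0008665205574049541), np.float64(0.000866520557405148)] [ 0.5237 -0.4391  0.    ] [ 0.5356 -0.4332  0.    ]
```

View pics/sc.png

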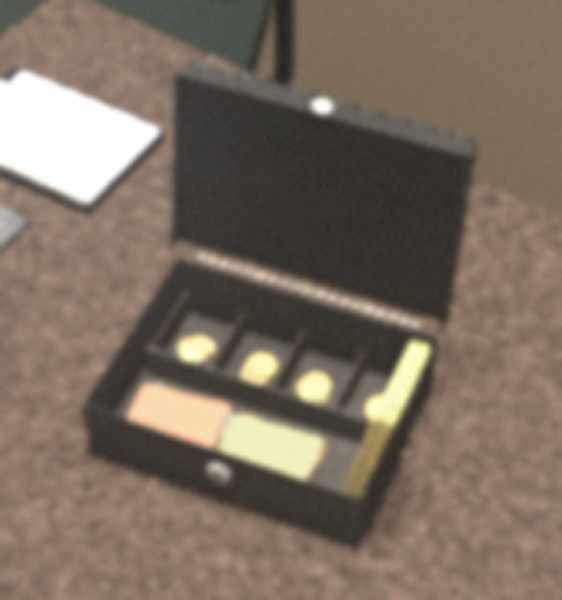

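View pics/tc.png

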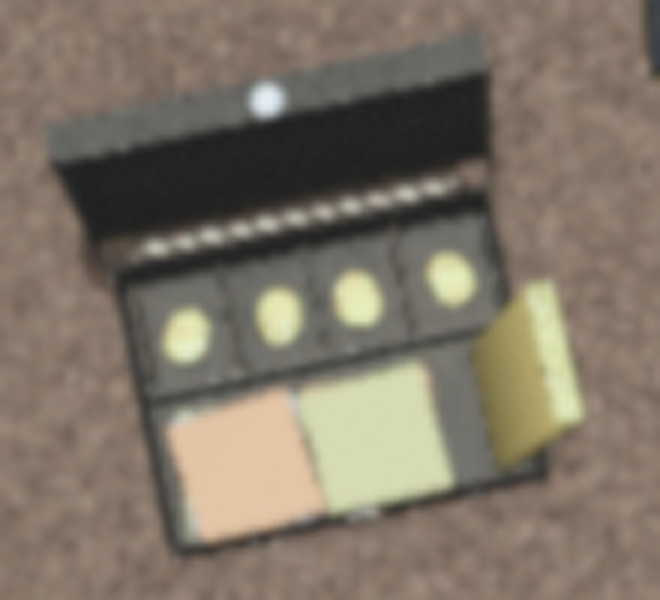

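```bash
cat >> h.py <<'E'
def boxT(p):
    c,s=np.cos(p[2]),np.sin(p[2]);return lambda X:np.array([p[0]+c*X[0]-s*X[1],p[1]+s*X[0]+c*X[1],X[2]])
def lidp(th,x,y,z): # shut box coords -> box coords
    rx,rz=x-.078,z-.06;c,s=np.cos(th),np.sin(th);return np.array([.078+rx*c+rz*s,y,.06-rx*s+rz*c])
E
python3 - <<'E'
from h import *
from scipy.optimize import least_squares
S=lambda u,v:(210+u/3.747-.5*0,110+v/3.75)
T=lambda u,v:(210+u/6,140+v/6)
X=.0795;Y=.102
obs=[("scene",S(88,410),(-X,Y,.058)),("scene",S(365,505),(-X,-Y,.058)),("scene",S(180,260),(X,Y,.058)),("scene",S(95,455),(-X,Y,0)),("scene",S(360,545),(-X,-Y,0)),
("top",T(120,280),(X,Y,.058)),("top",T(547,470),(-X,-Y,.058)),("top",T(178,545),(-X,Y,.058)),("top",T(500,215),(X,-Y,.058))]
lid=[("scene",S(178,70),(-.078,Y,.07)),("scene",S(474,145),(-.078,-Y,.07)),("top",T(50,130),(-.078,Y,.07)),("top",T(483,38),(-.078,-Y,.07)),("scene",(295.6,136.9),(-.078,0,.07)),("top",(254.1,153.9),(-.078,0,.07))]
def f(p):
    B=boxT(p);r=[]
    for c,q,x in obs:r.append(proj(c,B(x))-q)
    for c,q,x in lid:r.append(proj(c,B(lidp(p[3],*x)))-q)
    return np.concatenate(r)
s=least_squares(f,[.54,-.1,.2,1.8],loss="soft_l1");print(s.x);print(s.fun.reshape(-1,2))
B=boxT(s.x)
print("padtop box",)
c,sn=np.cos(s.x[2]),np.sin(s.x[2]);R=np.array([[c,-sn],[sn,c]])
for n,w in(("padtop",(.5362,-.2115)),("padc",(.5281,-.2052))):print(n,R.T@(np.array(w)-s.x[:2]))
E
```

```text
[ 0.5418 -0.1029  0.2203  1.6542]
[[-2.7071 -0.2308]
 [ 0.1179 -0.0421]
 [-0.7107 -2.2952]
 [-2.6643  1.8944]
 [ 0.3787  3.0213]
 [-2.3018 -3.7359]
 [ 3.0195 -0.5704]
 [-1.0573  2.1998]
 [-1.2664 -7.6492]
 [ 0.906  -1.9526]
 [ 0.6872 -0.4863]
 [-0.3092  1.2894]
 [ 0.9898 -0.0915]
 [ 1.3033  0.303 ]
 [ 0.7536  0.677 ]]
padtop box
padtop [-0.0292 -0.1047]
padc [-0.0358 -0.0968]
```

```bash
cat >> h.py <<'E'
def draw(p,th,fn,src="0",out=None):
    B=boxT(p);X,Y=.0795,.102;o=[]
    E=[[(-X,Y,0),(-X,-Y,0),(-X,-Y,.058),(-X,Y,.058),(-X,Y,0)],[(-X,Y,.058),(X,Y,.058),(X,-Y,.058),(-X,-Y,.058)],[(.010,Y,.028),(.010,-Y,.028)]]
    L=[[(-.078,Y,.07),(-.078,-Y,.07),(.078,-Y,.07),(.078,Y,.07),(-.078,Y,.07)],[(-.078,Y,.07),(-.078,Y,.052),(-.078,-Y,.052),(-.078,-Y,.07)]]
    P=[[B(x) for x in e] for e in E]+[[B(lidp(th,*x)) for x in e] for e in L]
    for c,(x0,y0,w,h,s) in(("scene",(210,110,150,160,3.7)),("top",(200,130,120,110,5))):
        im=cv2.imread(f"pics/{c}{src}.png")[y0:y0+h,x0:x0+w];im=cv2.resize(im,None,fx=s,fy=s,interpolation=2)
        for e in P:
            q=np.array([((proj(c,x)-(x0,y0)+.5)*s) for x in e]);cv2.polylines(im,[np.int32(np.round(q))],False,(0,255,0),1)
        cv2.imwrite(f"pics/{c}_{fn}.png",im)
E
python3 - <<'E'
from h import *
draw([ 0.5418, -0.1029,  0.2203],1.6542,"w1")
arm.camera("top");arm.camera("scene")
for c in("scene","top"):
    for t in("cash_box","cash_box_lid","pad_centre"):
        r=arm.outline_of(t,c)
        for q in r[:2]:
            m=q["region"];ys,xs=np.where(m);print(c,t,q["conf"],xs.min(),xs.max(),ys.min(),ys.max(),m.sum())
            if q is r[0]: cv2.imwrite(f"pics/m_{c}_{t}.png",m.astype(np.uint8)*255)
E
```

```text
scene cash_box 0.61 232 336 126 255 8705
scene cash_box 0.39 342 365 315 356 387
scene cash_box_lid 0.94 256 336 127 196 3860
scene pad_centre 0.64 302 323 202 241 204
top cash_box 0.79 217 300 146 231 4618
top cash_box 0.64 168 189 237 267 564
top cash_box_lid 0.84 218 291 145 182 1585
top pad_centre 0.82 290 305 189 217 308
```

View pics/scene_w1.png

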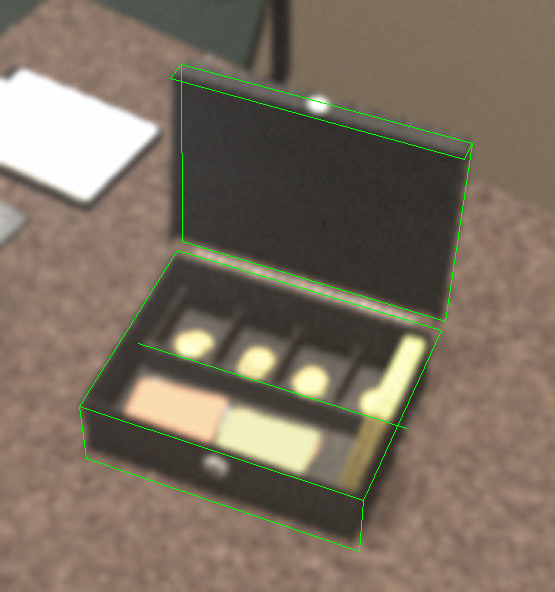

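View pics/top_w1.png

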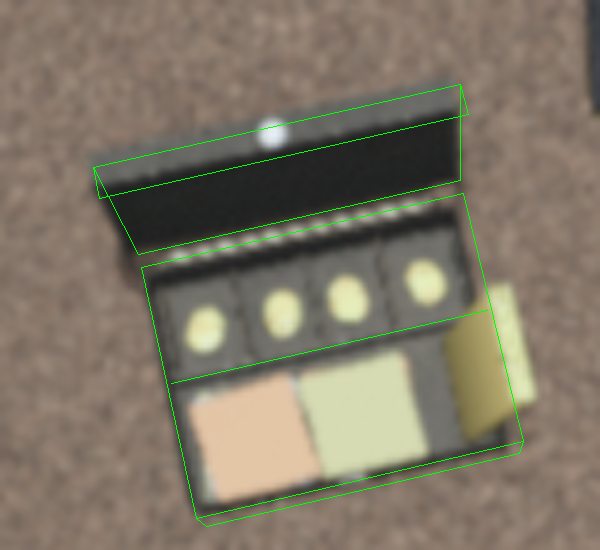

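```bash
cat > fit.py <<'E'
from h import *
from scipy.optimize import minimize
X,Y=.0795,.102;M={}
for c in("scene","top"):
    b,l,p=[cv2.imread(f"pics/m_{c}_{t}.png",0)>0 for t in("cash_box","cash_box_lid","pad_centre")]
    M[c]=(b|l|p,l,p)
K=4
def hull(c,P):
    q=np.array([proj(c,x) for x in P])+.5
    im=np.zeros((420*K,560*K),np.uint8);cv2.fillConvexPoly(im,np.int32(np.round(cv2.convexHull(np.float32(q*K)))),1)
    return cv2.resize(im.astype(np.float32),(560,420),interpolation=cv2.INTER_AREA)
def cost(p):
    B=boxT(p);t=0
    for c in M:
        b=hull(c,[B((x,y,z)) for x in(-X,X) for y in(-Y,Y) for z in(0,.058)])
        l=hull(c,[B(lidp(p[3],x,y,z)) for x in(-.078,.078) for y in(-Y,Y) for z in(.052,.07)])
        w=~cv2.dilate(M[c][2].astype(np.uint8),np.ones((3,3))).astype(bool)
        t+=(np.abs(np.maximum(b,l)-M[c][0])*w).sum()
        t+=.0*(np.abs(l-M[c][1])*w).sum()
    return t
best=None
for x0 in([.545,-.1,.2,1.7],[.55,-.095,.17,1.8]):
    S=np.vstack([x0]+[np.add(x0,d) for d in np.diag([.01,.01,.05,.1])])
    r=minimize(cost,x0,method="Nelder-Mead",options=dict(initial_simplex=S,xatol=1e-4,fatol=.1,maxiter=200));print(r.x,r.fun)
    if best is None or r.fun<best.fun:best=r
draw(best.x[:3],best.x[3],"w2")
E
python3 fit.py
```

```text
[ 0.5464 -0.0986  0.2217  1.6653] 649.5
[ 0.5468 -0.0981  0.2175  1.6586] 640.6875
```

View pics/scene_w2.png

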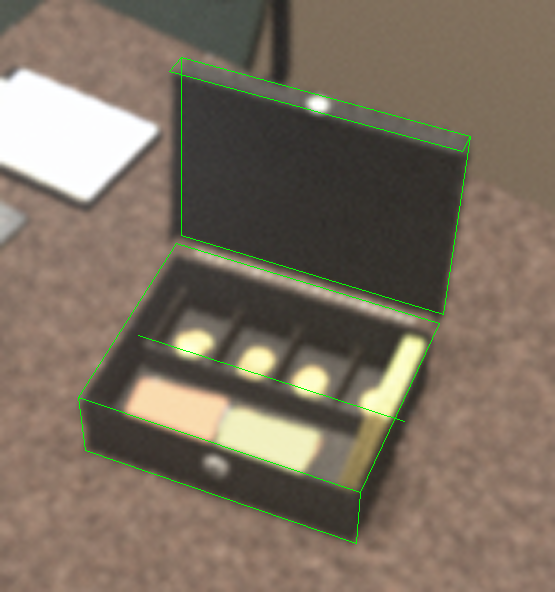

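View pics/top_w2.png

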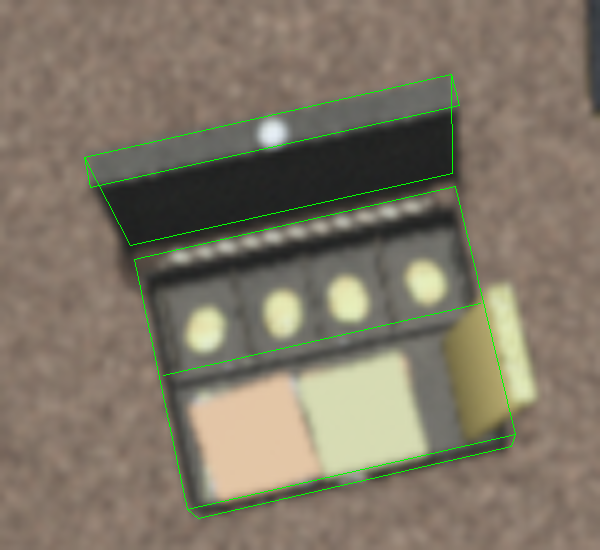

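Run:
```python
from h import *
print("foot",onz("top",(162,211),0.01),onz("scene",(182,172),0.01))
for p in [(50,160),(40,170),(35,188),(30,217),(40,215),(70,192),(68,195)]:
    print(p,[onz("top",p,z)[:2] for z in(.5,.57,.64)])
from scipy.spatial.transform import Rotation as R
print(R.from_quat(arm.get_state()["tool_rot"]).as_matrix())
B=boxT([.545,-.1,.218])
for x in [(-.036,-.16,.1),(-.036,-.107,.12),(.16,0,.19),(-.058,0,.07)]: print(B(x))
```

```text
foot [0.5188 0.2286 0.01  ] [0.5245 0.2336 0.01  ]
(50, 160) [array([0.5497, 0.3025]), array([0.5296, 0.2601]), array([0.5096, 0.2178])]
(40, 170) [array([0.5296, 0.3206]), array([0.5115, 0.2766]), array([0.4933, 0.2325])]
(35, 188) [array([0.4937, 0.3274]), array([0.4789, 0.2827]), array([0.464 , 0.2381])]
(30, 217) [array([0.4368, 0.3322]), array([0.4272, 0.2871]), array([0.4176, 0.242 ])]
(40, 215) [array([0.4405, 0.3132]), array([0.4306, 0.2699]), array([0.4206, 0.2265])]
(70, 192) [array([0.485 , 0.2584]), array([0.471 , 0.2201]), array([0.457 , 0.1818])]
(68, 195) [array([0.4791, 0.2619]), array([0.4657, 0.2233]), array([0.4522, 0.1847])]
[[ 0.0001 -0.9521  0.3058]
 [ 0.0001  0.3058  0.9521]
 [-1.     -0.      0.0001]]
[ 0.5445 -0.264   0.1   ]
[ 0.533  -0.2123  0.12  ]
[ 0.7012 -0.0654  0.19  ]
[ 0.4884 -0.1125  0.07  ]
```

>>> servo_tool(rows=[0,0,-4.9,0,0,0,0,0,0,-4.9,0,0,0,0,0,0,-4.9,0,0,0,0,0,0,-4.9,0,0,0,0,0,0,-4.9,0,0,0,0], force=20)

```text
time_s: 2.0
eef_pos: [0.1157, 0.36, 0.2312]
tool_rot: [-0.417, 0.571, 0.417, 0.571]
force: [-0.7, -0.8, 1.2]
width: 0.012
```

>>> servo_tool(rows=[0,-4.6,-0.28,7,0,0,0,0,-4.6,-0.28,7,0,0,0,0,-4.6,-0.28,7,0,0,0,0,-4.6,-0.28,7,0,0,0,0,-4.6,-0.28,7,0,0,0])

```text
time_s: 2.5
eef_pos: [0.3031, 0.2296, 0.2317]
tool_rot: [-0.224, 0.67, 0.224, 0.671]
force: [0.0, 0.3, -0.9]
width: 0.0001
```

>>> servo_tool(rows=[0,-4.6,-0.28,7,0,0,0,0,-4.6,-0.28,7,0,0,0,0,-4.6,-0.28,7,0,0,0,0,-4.6,-0.28,7,0,0,0,0,-4.6,-0.28,7,0,0,0])

```text
time_s: 3.0
eef_pos: [0.3788, 0.0151, 0.2317]
tool_rot: [-0.012, 0.707, 0.012, 0.707]
force: [1.1, -0.2, -0.8]
width: -0.0
```

>>> servo_tool(rows=[0,-4.6,-0.28,7,0,0,0,0,-4.6,-0.28,7,0,0,0,0,-4.6,-0.28,7,0,0,0,0,-4.6,-0.28,7,0,0,0,0,0,0,0,0,0,0])

```text
time_s: 3.5
eef_pos: [0.3386, -0.1664, 0.2316]
tool_rot: [0.162, 0.688, -0.162, 0.689]
force: [-0.3, 0.4, 0.5]
width: 0.0001
```

>>> servo_tool(rows=[0,0,4.6,0,0,0,0,0,0,4.6,0,0,0,0,0,0,4.6,0,0,0,0,0,0,4.6,0,0,0,0,0,0,4.6,0,0,0,0])

```text
time_s: 4.0
eef_pos: [0.5501, -0.2617, 0.2304]
tool_rot: [0.157, 0.69, -0.157, 0.689]
force: [0.1, -0.1, 1.8]
width: 0.0001
```

>>> servo_tool(rows=[0,0,0,8.5,0,0,0,0,0,0,8.5,0,0,0,0,0,0,8.5,0,0,0,0,0,0,8.5,0,0,0,0,0,0,8.5,0,0,0])

```text
time_s: 4.5
eef_pos: [0.5482, -0.2613, 0.231]
tool_rot: [0.399, 0.584, -0.398, 0.584]
force: [0.4, 0.9, -0.4]
width: 0.0001
```

>>> servo_tool(rows=[0,0,0,8.5,0,0,0,0,0,0,0,0,0,0,0,0,0,0,0,0,0])

```text
time_s: 4.8
eef_pos: [0.5481, -0.2614, 0.231]
tool_rot: [0.438, 0.555, -0.438, 0.555]
force: [-0.3, -0.0, -0.8]
width: 0.0001
```

```bash
cat >> h.py <<'E'
P0=[.545,-.1,.218]
def inbox():
    from scipy.spatial.transform import Rotation as R
    s=arm.get_state();A=np.array(s["eef_pos"]);c,n=np.cos(P0[2]),np.sin(P0[2]);Rb=np.array([[c,-n,0],[n,c,0],[0,0,1]])
    print("box pos",Rb.T@(A-[P0[0],P0[1],0]));print("axes in box\n",Rb.T@R.from_quat(s["tool_rot"]).as_matrix());print("F",s["force"],s["time_s"])
E
python3 - <<'E'
from h import *
inbox();print(arm.get_state()["joint_positions"])
for c in I: cv2.imwrite(f"pics/{c}1.png",arm.camera(c))
a=cv2.imread("pics/scene1.png")[90:270,210:410];b=cv2.imread("pics/top1.png")[140:240,210:320]
cv2.imwrite("pics/c1.png",np.hstack([cv2.resize(a,(400,360)),cv2.resize(b,(396,360))]))
E
```

```text
box pos [-0.0319 -0.1583  0.231 ]
axes in box
 [[-0.0005  0.9998  0.0175]
 [ 0.0001  0.0175 -0.9998]
 [-1.     -0.0005 -0.0001]]
F [-0.3421 -0.0416 -0.819 ] 4.8
[-0.348   0.5691  1.0707  1.6886 -0.5301  1.2075 -0.4825]
```

View pics/c1.png

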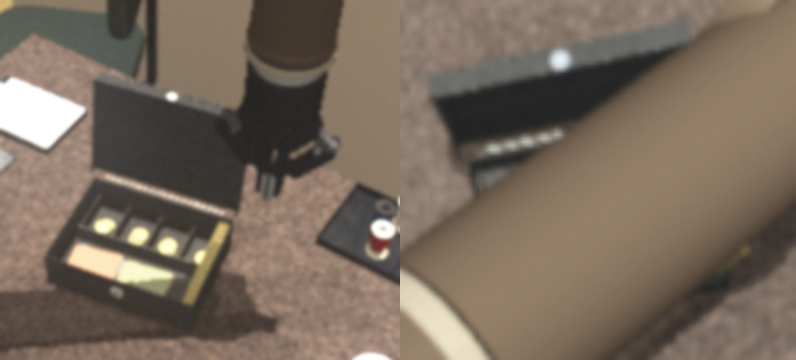

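>>> servo_tool(rows=[4,-0.4,0,0,0,0,0,4,0,0,0,0,0,0,4,0,0,0,0,0,0,0.5,0,0,0,0,0,0,0,0,0,0,0,0,0])

```text
time_s: 5.4
eef_pos: [0.5436, -0.263, 0.1063]
tool_rot: [0.439, 0.555, -0.439, 0.554]
force: [-0.1, -0.5, 1.4]
width: -0.0002
```

>>> servo_tool(rows=[0,0,-0.5,0,0,0,0,0,0,-0.5,0,0,0,0,0,0,-0.5,0,0,0,0,0,0,-0.5,0,0,0,0,0,0,-0.5,0,0,0,0])

```text
time_s: 5.9
eef_pos: [0.5384, -0.2378, 0.1068]
tool_rot: [0.439, 0.554, -0.439, 0.554]
force: [0.1, 0.4, -0.2]
width: -0.0001
```

Run:
```python
from h import *
inbox();print(arm.get_state()["joint_positions"])
a=arm.camera("scene")[110:270,210:370]
cv2.imwrite("pics/c2.png",cv2.resize(a,(600,600),interpolation=2))
```

```text
box pos [-0.0363 -0.1332  0.1068]
axes in box
 [[ 0.0008  0.9999  0.0128]
 [-0.      0.0128 -0.9999]
 [-1.      0.0008  0.    ]]
F [ 0.1174  0.4333 -0.1715] 5.9
[-0.3212  0.67    0.959   1.8557 -0.6632  0.9729 -0.4065]
```

View pics/c2.png

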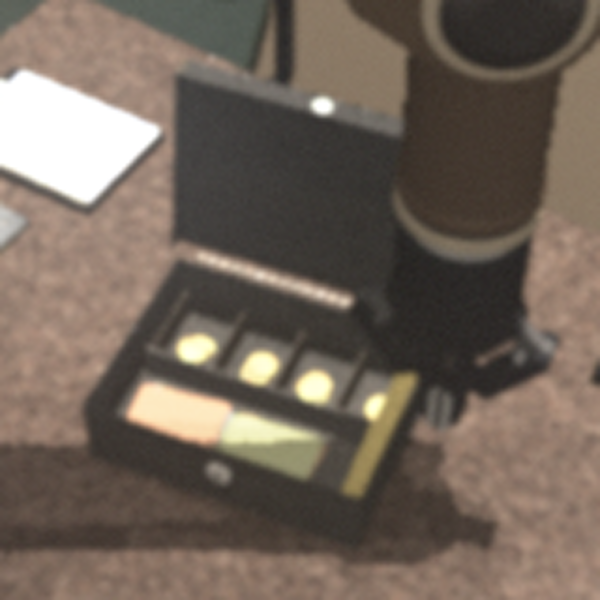

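>>> servo_tool(rows=[0,0,-0.4,0,0,0,0,0,0,-0.4,0,0,0,0,0,0,-0.4,0,0,0,0,0,0,-0.4,0,0,0,0,0,0,-0.4,0,0,0,0])

```text
time_s: 6.45
eef_pos: [0.5335, -0.2188, 0.1062]
tool_rot: [0.439, 0.554, -0.439, 0.554]
force: [-0.1, 0.7, -0.7]
width: 0.0002
```

>>> servo_tool(rows=[0,0,-0.4,0,0,0,0,0,0,-0.4,0,0,0,0,0,0,-0.4,0,0,0,0,0,0,-0.4,0,0,0,0,0,0,-0.4,0,0,0,0])

```text
time_s: 6.95
eef_pos: [0.529, -0.1993, 0.1063]
tool_rot: [0.439, 0.554, -0.439, 0.554]
force: [0.1, -0.4, -0.1]
width: 0.0002
```

Run:
```python
from h import *
inbox()
a=arm.camera("scene")[110:270,210:370]
cv2.imwrite("pics/c3.png",cv2.resize(a,(600,600),interpolation=2))
```

```text
box pos [-0.0371 -0.0934  0.1063]
axes in box
 [[-0.      0.9999  0.0122]
 [ 0.      0.0122 -0.9999]
 [-1.     -0.     -0.    ]]
F [ 0.1462 -0.362  -0.1453] 6.95
```

View pics/c3.png

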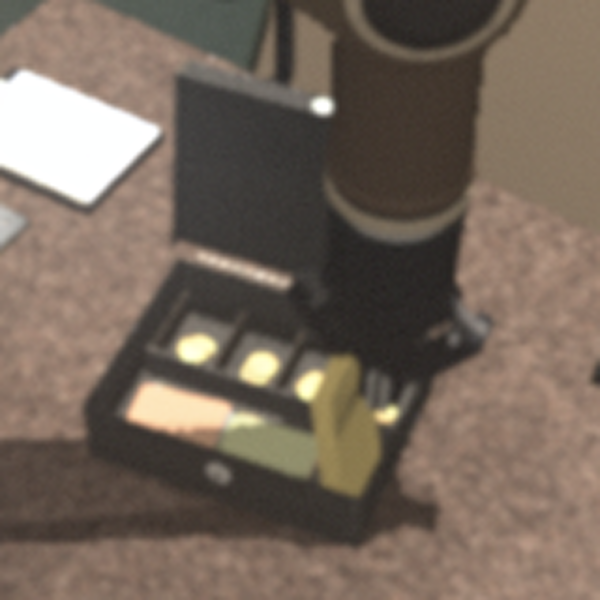

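>>> servo_tool(rows=[0,0,-0.4,0,0,0,0,0,0,-0.4,0,0,0,0,0,0,-0.4,0,0,0,0,0,0,-0.4,0,0,0,0,0,0,-0.4,0,0,0,0])

```text
time_s: 7.5
eef_pos: [0.5245, -0.1798, 0.1063]
tool_rot: [0.439, 0.554, -0.439, 0.554]
force: [-0.1, 0.2, -0.0]
width: 0.0003
```

>>> servo_tool(rows=[0,0,-0.3,0,0,0,0,0,0,-0.3,0,0,0,0,0,0,0,0,0,0,0,0,0,0,0,0,0,0,0,0,0,0,0,0,0])

```text
time_s: 8.0
eef_pos: [0.5232, -0.1745, 0.1063]
tool_rot: [0.439, 0.554, -0.439, 0.554]
force: [1.1, -0.6, 0.8]
width: 0.0002
```

Run:
```python
from h import *
inbox()
a=arm.camera("scene")[110:270,210:370]
cv2.imwrite("pics/c4.png",cv2.resize(a,(600,600),interpolation=2))
```

```text
box pos [-0.0374 -0.068   0.1063]
axes in box
 [[ 0.0001  0.9999  0.0121]
 [-0.0002  0.0121 -0.9999]
 [-1.      0.0001  0.0002]]
F [ 1.0865 -0.6422  0.8201] 8.0
```

View pics/c4.png

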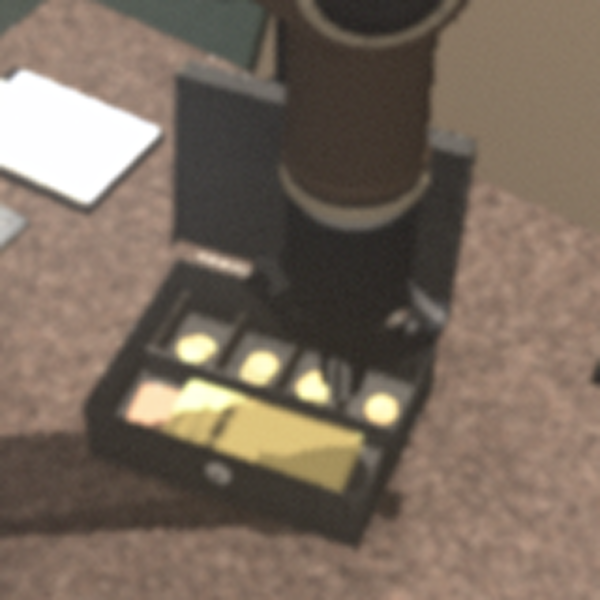

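>>> servo_tool(rows=[-4.5,0,0,0,0,0,0,-4.5,0,0,0,0,0,0,-4.5,0,0,0,0,0,0,-4,0,0,0,0,0,0,0,0,0,0,0,0,0])

```text
time_s: 8.55
eef_pos: [0.525, -0.1762, 0.2862]
tool_rot: [0.441, 0.552, -0.438, 0.556]
force: [-0.3, -0.3, -0.2]
width: 0.0001
```

>>> servo_tool(rows=[0,4.2,-1.4,0,0,0,0,0,4.2,-1.4,0,0,0,0,0,4.2,-1.4,0,0,0,0,0,4.2,-1.4,0,0,0,0,0,4.2,-1.4,0,0,0,0])

```text
time_s: 9.05
eef_pos: [0.7129, -0.057, 0.2804]
tool_rot: [0.439, 0.554, -0.439, 0.554]
force: [0.7, 0.1, 1.2]
width: 0.0001
```

>>> servo_tool(rows=[0,0,0,0,0,0,0,0,0,0,0,0,0,0])

```text
time_s: 9.25
eef_pos: [0.7118, -0.0579, 0.2796]
tool_rot: [0.438, 0.555, -0.44, 0.554]
force: [-0.5, -0.4, 0.1]
width: 0.0001
```

Run:
```python
from h import *
inbox();print(arm.get_state()["joint_positions"])
a=arm.camera("scene")[60:270,200:410];b=arm.camera("top")[130:240,200:320]
cv2.imwrite("pics/c5.png",np.hstack([cv2.resize(a,(400,400),interpolation=2),cv2.resize(b,(400,400))]))
```

```text
box pos [0.172  0.005  0.2796]
axes in box
 [[-0.0024  0.9999  0.0133]
 [-0.0007  0.0133 -0.9999]
 [-1.     -0.0024  0.0006]]
F [-0.5256 -0.3713  0.0586] 9.25
[-0.5453  0.7265  1.0465  1.3249 -0.6177  1.4312 -0.8728]
```

View pics/c5.png

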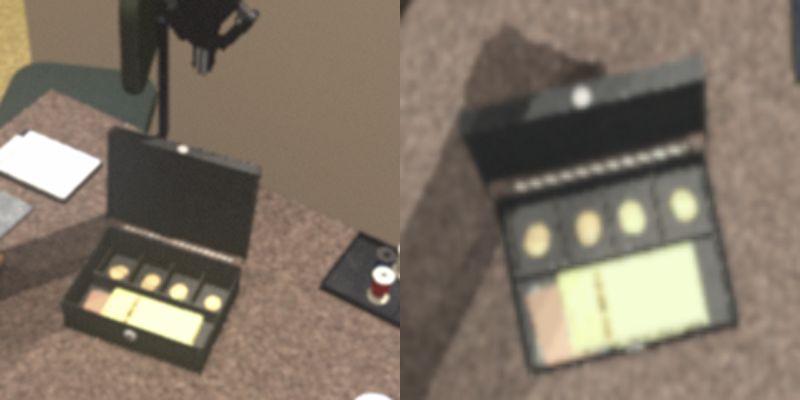

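>>> servo_tool(rows=[3.1,0,0,0,0,0,0,3.1,0,0,0,0,0,0,3.1,0,0,0,0,0,0,0,-1.5,0,0,0,0,0,0,-1.5,0,0,0,0,0])

```text
time_s: 9.85
eef_pos: [0.6806, -0.0661, 0.1874]
tool_rot: [0.439, 0.554, -0.44, 0.553]
force: [-1.2, -0.0, 0.5]
width: -0.0001
```

>>> servo_tool(rows=[0,-1,0,0,0,0,0,0,-0.7,0,0,0,0,0,0,-0.7,0,0,0,0,0,0,-0.7,0,0,0,0,0,0,-0.7,0,0,0,0,0])

```text
time_s: 10.35
eef_pos: [0.6454, -0.0736, 0.1886]
tool_rot: [0.439, 0.554, -0.439, 0.554]
force: [1.2, 0.3, 1.0]
width: -0.0
```

Run:
```python
from h import *
inbox();print(arm.get_state()["joint_positions"])
a=arm.camera("scene")[60:270,200:410];b=arm.camera("top")[130:240,200:320]
cv2.imwrite("pics/c6.png",np.hstack([cv2.resize(a,(400,400),interpolation=2),cv2.resize(b,(400,400))]))
```

```text
box pos [0.1037 0.004  0.1886]
axes in box
 [[ 0.0009  0.9999  0.0127]
 [-0.      0.0127 -0.9999]
 [-1.      0.0009  0.    ]]
F [1.2161 0.2954 0.9874] 10.35
[-0.6075  0.6936  1.0409  1.6274 -0.6352  1.1953 -0.7643]
```

View pics/c6.png

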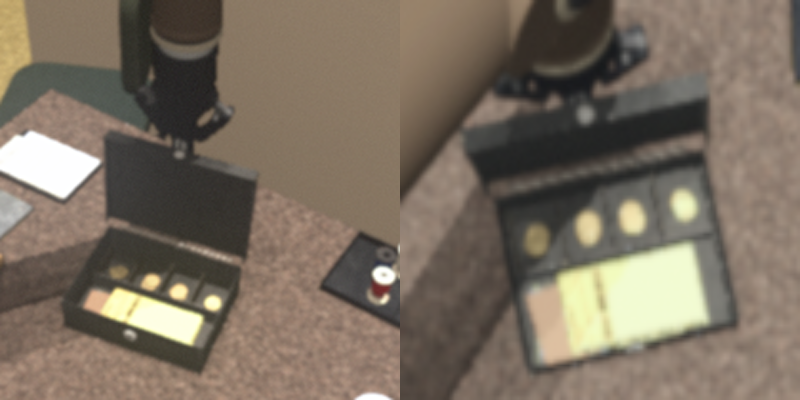

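Contact is made with the lid from behind (scene ~(180,150) of the crop), and the pad lies flat. I will keep pushing.

>>> servo_tool(rows=[0,-0.8,0,0,0,0,0,0,-0.8,0,0,0,0,0,0,-0.8,0,0,0,0,0,0,-0.8,0,0,0,0,0,0,-0.8,0,0,0,0,0])

```text
time_s: 10.95
eef_pos: [0.6057, -0.0831, 0.1882]
tool_rot: [0.439, 0.554, -0.439, 0.554]
force: [0.5, -0.0, 0.3]
width: -0.0004
```

>>> servo_tool(rows=[0,-0.8,0,0,0,0,0,0,-0.8,0,0,0,0,0,0,-0.8,0,0,0,0,0,0,-0.8,0,0,0,0,0,0,0,0,0,0,0,0])

```text
time_s: 11.45
eef_pos: [0.5742, -0.0906, 0.1884]
tool_rot: [0.44, 0.554, -0.44, 0.554]
force: [-0.8, -0.6, -0.9]
width: -0.0
```

Run:
```python
from h import *
inbox();print(arm.get_state()["joint_positions"])
a=arm.camera("scene")[60:270,200:410];b=arm.camera("top")[130:240,200:320]
cv2.imwrite("pics/c7.png",np.hstack([cv2.resize(a,(400,400),interpolation=2),cv2.resize(b,(400,400))]))
```

```text
box pos [0.0305 0.0028 0.1884]
axes in box
 [[-0.0003  0.9999  0.0112]
 [ 0.0005  0.0112 -0.9999]
 [-1.     -0.0003 -0.0005]]
F [-0.7873 -0.5741 -0.9397] 11.45
[-0.6756  0.5899  1.0981  1.8026 -0.5834  1.1187 -0.717 ]
```

View pics/c7.png

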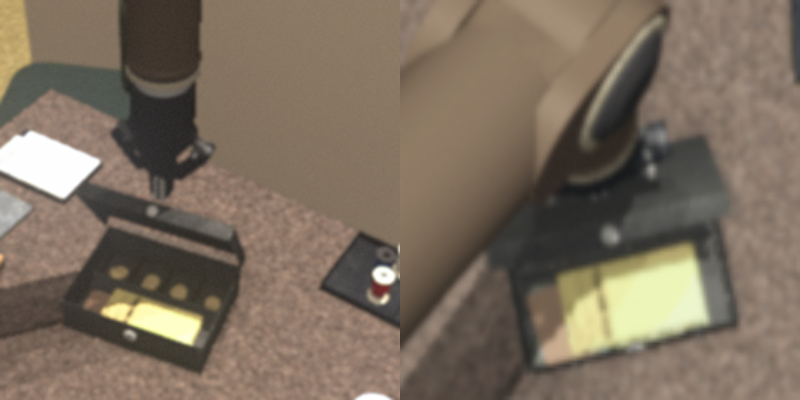

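>>> servo_tool(rows=[0,0,0,0,0,0,0,0,0,0,0,0,0,0,0,0,0,0,0,0,0,0,0,0,0,0,0,0])

```text
time_s: 11.95
eef_pos: [0.5754, -0.0902, 0.1882]
tool_rot: [0.439, 0.554, -0.439, 0.554]
force: [0.7, 0.4, 0.5]
width: -0.0002
```

Run:
```python
from h import *
inbox()
a=arm.camera("scene")[60:270,200:410];b=arm.camera("top")[130:240,200:320]
cv2.imwrite("pics/c8.png",np.hstack([cv2.resize(a,(400,400),interpolation=2),cv2.resize(b,(400,400))]))
```

```text
box pos [0.0318 0.003  0.1882]
axes in box
 [[-0.0001  0.9999  0.0124]
 [-0.0001  0.0124 -0.9999]
 [-1.     -0.0001  0.0001]]
F [0.7232 0.4212 0.4562] 11.95
```

View pics/c8.png

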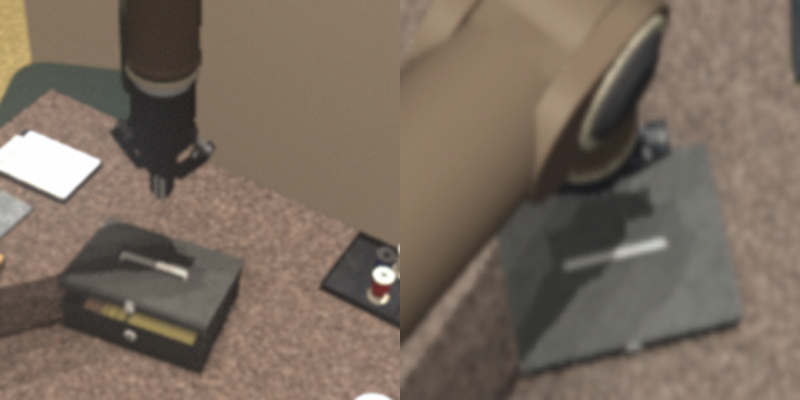

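>>> servo_tool(rows=[0,-3,0,0,0,0,0,0,-3,0,0,0,0,0,0,-3,0,0,0,0,0,0,0,0,0,0,0,0])

```text
time_s: 12.45
eef_pos: [0.4841, -0.1118, 0.1881]
tool_rot: [0.44, 0.554, -0.44, 0.552]
force: [-0.6, 0.3, 0.4]
width: 0.0002
```

Run:
```python
from h import *
inbox();print(arm.get_state()["joint_positions"])
a=arm.camera("scene");cv2.imwrite("pics/scene9.png",a);print(arm.spot_point("lid_front","scene"),arm.spot_point("lid_edge","scene"),[proj("scene",boxT(P0)(x)) for x in((-.058,0,.07),(-.078,0,.07))])
cv2.imwrite("pics/c9.png",cv2.resize(a[130:270,210:350],(600,600),interpolation=2))
```

```text
box pos [-0.062   0.0016  0.1881]
axes in box
 [[-0.0012  1.      0.0086]
 [ 0.0024  0.0086 -1.    ]
 [-1.     -0.0012 -0.0025]]
F [-0.6011  0.327   0.4211] 12.45
[-0.7764  0.4488  1.2031  2.     -0.4933  1.0304 -0.6829]
[] [{'point': [265.9, 226.0], 'conf': 0.56}] [array([271.4549, 220.7629]), array([268.1636, 226.6846])]
```

View pics/c9.png

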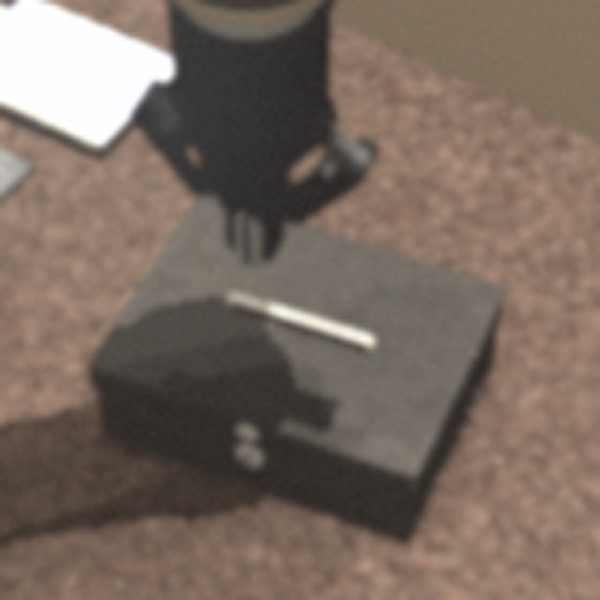

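>>> servo_tool(rows=[4,0.4,0,0,0,0,0,4,0,0,0,0,0,0,2.3,0,0,0,0,0,0,0,0,0,0,0,0,0,0.4,0,0,0,0,0,0])

```text
time_s: 13.1
eef_pos: [0.4926, -0.1103, 0.0817]
tool_rot: [0.439, 0.554, -0.439, 0.554]
force: [0.7, -0.3, 0.7]
width: 0.0001
```

>>> servo_tool(rows=[0.3,0,0,0,0,0,0,0.3,0,0,0,0,0,0,0,0,0,0,0,0,0])

```text
time_s: 13.4
eef_pos: [0.492, -0.1096, 0.0757]
tool_rot: [0.439, 0.554, -0.439, 0.554]
force: [0.1, -0.5, 0.2]
width: -0.0003
```

>>> servo_tool(rows=[0,-0.4,0,0,0,0,0,0.3,0,0,0,0,0,0,0.2,0,0,0,0,0,0,0,0,0,0,0,0,0])

```text
time_s: 13.8
eef_pos: [0.4876, -0.1106, 0.0701]
tool_rot: [0.439, 0.554, -0.439, 0.554]
force: [-0.2, -0.2, 0.6]
width: 0.0005
```

>>> servo_tool(rows=[0.1,0,0,0,0,0,0,0.1,0,0,0,0,0,0,0,0,0,0,0,0,0])

```text
time_s: 14.1
eef_pos: [0.4878, -0.1107, 0.0696]
tool_rot: [0.44, 0.554, -0.439, 0.554]
force: [-7.6, 3.5, 23.2]
width: 0.0001
```

>>> servo_tool(rows=[-0.07,0,0,0,0,0,0,0,0,0,0,0,0,0,0,0,0,0,0,0,0])

```text
time_s: 14.4
eef_pos: [0.4877, -0.1107, 0.0697]
tool_rot: [0.44, 0.554, -0.439, 0.554]
force: [-4.3, 1.4, 12.4]
width: -0.0
```

Run:
```python
from h import *
inbox()
a=arm.camera("scene");cv2.imwrite("pics/scene10.png",a);b=arm.camera("top")
print(arm.spot_point("lid_edge","scene"),arm.spot_point("lid_front","scene"))
cv2.imwrite("pics/c10.png",np.hstack([cv2.resize(a[130:270,210:350],(400,400),interpolation=2),cv2.resize(b[100:300,100:400],(400,400))]))
for _ in range(2): arm.camera("top");print(arm.get_state()["force"])
```

```text
box pos [-0.0582  0.002   0.0697]
axes in box
 [[ 0.0005  0.9999  0.0121]
 [ 0.001   0.0121 -0.9999]
 [-1.      0.0005 -0.001 ]]
F [-4.2976  1.3686 12.3958] 14.4
[{'point': [267.8, 227.9], 'conf': 0.86}] []
[-4.6026  1.8544 14.3281]
[-3.3652  1.838  12.9927]
```

View pics/c10.png

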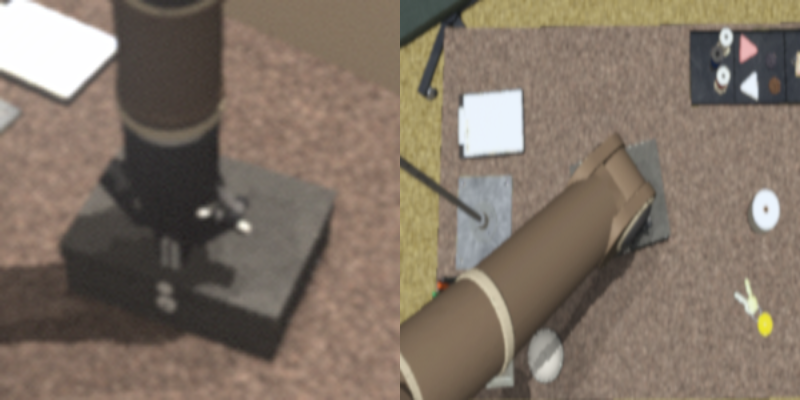

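>>> servo_tool(rows=[-0.03,0,0,0,0,0,0,0,0,0,0,0,0,0,0,0,0,0,0,0,0,0,0,0,0,0,0,0])

```text
time_s: 15.1
eef_pos: [0.4877, -0.1107, 0.0698]
tool_rot: [0.44, 0.554, -0.439, 0.554]
force: [-2.6, 1.6, 8.3]
width: 0.0
```

```bash
python3 -c "
from station import arm
print(arm.get_state()['force']);print(arm.close_job())"
```

```text
[-2.59299326  1.55927641  8.27619225]
the job is handed in; nothing more can be done
None
```

The ticket pad lies flat in the front compartment, the lid is shut, and the fingertips are holding it down. The job was handed in at about 15 s.

- **Pad:** I pushed its upper part to the left with closed fingertips until it tipped past upright and fell. The pictures before the lid closed show it flat and inside the front compartment.
- **Lid:** I pushed it over from behind near its free edge and it dropped shut on its own. The last scene picture shows it fully down. The free edge was found at (267.8, 227.9) px, and my box model puts a shut lid's edge at (268.2, 226.7).
- **Holding:** The fingertips are at box x ≈ -58 mm and y ≈ +2 mm, at a height of 70 mm, pressing down with about 8 N. The first touch pressed 23 N, so I eased it off.
- **Surroundings:** In the last top picture the paper roll and keys look undisturbed. The arm hid the rubber stamp and ink pad there; no move went near them.
- **Checks that failed or disagreed:**
  - The `lid_front` point was not found in the last two scene pictures, so I placed the fingers from the box model instead.
  - That model (box pose and opening lid angle) fitted the images only to a few millimetres.

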